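# Load the second culture jar on the orbital shaker and index the clamping bar

## Robot

A 6-joint arm with a two-finger parallel gripper is mounted at the origin on a cart in front of the work surface, level with it; the furniture and walls round the work are solid. World frame = base frame: x ahead of the robot, y to its left, z up, the work surface at z = 0. Lengths are in mm, angles in degrees, forces in N, time in s.
With the tool pointing down it reaches from about 300 to 850 mm from the base axis. Payload 4.2 kg.
Tool frame: the origin (TCP) lies midway between the tips of the shut fingers; the grasp point (between the pads) lies 19 mm behind it (env.hold_point_z is the z of the grasp point in the tool frame, in mm); z points along the fingers, y is the direction in which the jaws open and shut (so a half turn about z gives the same grasp; the last joint's range is limited). The gripper opens to 91 mm and grips with 3 to 60 N. Pads are 32 mm wide; open, the fingers measure 118 mm over their backs; the gripper's body (76 mm by 178 mm) begins 60 mm behind the grasp point.
Start: joints at [68.01, 18.312, 89.639, -0, 72.044, -1.146], TCP at [204.604, 537.383, 213.976] pointing down, gripper open.
Joint ranges: [-177.97, 177.97], [-48.28, 115.42], [12.27, 149.76], [-77.06, 257.06], [2.81, 150.46], [-146.56, 146.56]. Speed limits (degrees/s): [147.25, 147.25, 180, 180, 180, 180].

## Interface

Orientations are given as [roll, pitch, yaw] about the fixed x, y, z axes, in that order (R = Rz(yaw) Ry(pitch) Rx(roll)).
In Python, from workcell import env, grab_frame, camera_params, spotter gives the robot as it stands. The module is installed in compiled form; this text tells all that it offers.
- The arm moves only by the shell command python3 -m jog 'ROWS' [FORCE]. ROWS is text: rows parted by semicolons, each of 7 numbers parted by spaces: the turn, a rotation vector about the world's x, y, z in units of 5 degrees (1.0 is 5 degrees), then the shift along the world's x, y, z in units of 25 mm (1.0 is 25 mm), then the opening, from 0 (shut) to 1 (fully open). A call has 1 to 5 rows; each row is the pose to reach, as a shift and turn from the pose commanded when the call began; what a row does not reach only later rows make up. A row lasts 1/8 s, in which the tool goes at most 62.5 mm and 10.7 degrees, less where a joint would pass 70% of its speed; a pose out of reach is approached as far as the arm can. A call with a gripper value outside its range is refused whole. The fingers move at their own pace and stop on an object; FORCE is the grip in N (left out, the last holds). Time passes only in rows, so rows that repeat a pose let the fingers close. It gives the time, the measured TCP pose, the force and the opening at its end, in the units of the state.
- env.state(): the state, without advancing time (a new reading comes with each control period).
- grab_frame(name): name is "scene" or "top" or "wrist"; returns the picture (420x560x3 uint8, red, green, blue); there is no depth.
- camera_params(name): a dict with "K" (3x3 intrinsics, pixels), "rvec" (rotation vector, rad) and "tvec" (3), from world to camera coordinates, as OpenCV has them. Camera axes: x right, y down, z forward; pixel columns grow to the right and rows downward; lengths in mm; the calibration is good to about 2 mm. The wrist camera is an equidistant fisheye: a pixel r from the principal point sees the ray r / f radians off the axis. A picture is of the moment at which its call begins: read the wrist's pose just before it. camera_params takes no time and is no camera call; for the wrist camera it gives the pose at the moment of the call.
- env.job_done(): hands the job in, once; it reports no verdict.
Trained networks look in the newest picture that a camera, given by its name, has taken for a name from the list of things; names that differ only in an ending like _2 or _b are one class to them, and where a whole thing is asked for, a point or a joint stands for the part that bears it (a point fixed in the world has none). Each returns a list of dicts, best first, with "conf" (0 to 1); they miss things now and then, are a little off and sometimes report something else, mostly with a low value. They report only what shows in the picture. A call takes as long as a camera call. They do not tell look-alikes from the thing itself.
- spotter.look_for(query, camera): "box" ([left, top, width, height] in pixels, round what is visible of it).
- spotter.trace(query, camera): "region" (420x560 bool, what is visible of it) and "box" ([left, top, width, height] in pixels, round what is visible of it).
The state is a dict: "time_s": time; "qpos": joint angles; "qvel": joint speeds; "effort": joint torques, N m; "ee_pos": TCP position; "ee_rot": TCP orientation; "force": force on the tool from outside, world axes, zero at the start; "torque": the same for the moment, N m; "gripper_width": finger opening in mm.
Only numpy, scipy, OpenCV 4.12 (cv2) and the standard library are available. Lean on these libraries where they do the work, as an engineer would, in place of code of your own. Each camera call takes 0.05 s, during which the arm holds its last target. There are 200 camera calls.

## Task

Stand the loose black-lidded culture jar in the empty left place on the shaker, beside the jar already there, between the clamping bar and its sprung pad, and let go of it. Then pull up the black index knob at the right end of the bar, slide the bar one hole towards the jars so that it presses both against their pads, and let the pin into that next hole. Finish still holding the knob with the pin pushed fully home, ready for a colleague to tighten the bar, and leave the other things on the bench where they are.

Things in the scene. Friction and masses are not known exactly. Their poses are not given: they have to be found in the camera images.
- shaker: Fixed bench-top orbital shaker: white housing, aluminium platform 232 x 262 mm with a smooth grey tray liner 74 mm up. Origin: on the worktop under its centre; x axis: the way the bar slides towards the jars (away from the dials); z up; yaw varies. Side rails (tops 102 mm up, 20 mm wide) run along x at y = -115 and +115 mm, from x = -100 to +112 mm. All heights are above the worktop.
- left_bay (a point): Middle of the empty left place on the tray (shaker x = 31, y = +46 mm, z = 74 mm): where the middle of the underside of the loose jar goes; about 10 mm either way along shaker x and 15 mm along shaker y is free.
- right_bay (a point): Middle of the right place on the tray (shaker x = 31, y = -46 mm, z = 74 mm), where the other jar already stands, with some play along x.
- left_pad (a point): Middle of the face of the left rubber pad when free (shaker x = 72, y = +46 mm, 96 mm up; fixed on the shaker, does not move with the pad). Pads 58 mm wide, 28 mm high; the right one is 92 mm beside it. Each gives way along shaker x by up to 8 mm: 2.5 N at first, 0.5 N more per mm.
- jar_out: Loose glass jar of green culture with a wide black lid: body 58 to 59 mm diameter, 125 mm tall (lid 60 mm, from 98 to 124 mm), about 0.26 kg; stands on the worktop left of the shaker. Origin: centre of its underside, z up. Grasp it round the lid from above.
- jar_in: The same kind of jar, already standing in the right place of the shaker. Origin: centre of its underside, z up. The bar slides it along the tray; it needs no handling.
- clamp_bar: Rubber-sleeved clamping bar, 18 mm thick, lying across the platform along shaker y, 96 mm above the worktop, with an aluminium saddle on each side rail (tops 123 mm up). Origin: the middle of the bar's axis. It slides along shaker x only.
- bar_slide (a joint): Travel of the bar along shaker x, m: 0 at the hole where it starts (bar axis at shaker x = -20 mm, 83 mm clear between bar and free pads), growing towards the jars. Holes in the right rail every 30 mm, 1 mm play each way; the next hole is 0.030, where the jars are pressed about 4 mm into the pads. Pushing bar and both jars takes up to about 15 N. Let go unlocked, it springs back.
- index_knob: Round black plunger knob, upright, 28 mm diameter and 25 mm high, on the right saddle (shaker y = -115 mm). Origin: the middle of the knob, 151 mm above the worktop with the pin home; fingertips have free room down to 25 mm below it. It moves with the bar along shaker x and up and down with the pin.
- plunger (a joint): How far knob and pin are pulled up, m: 0 home, 0.016 upper stop; the round-ended pin is clear of its hole from 0.0095 on and rides on the rail there when not over a hole. A light spring pulls it down (1.4 N home, 3.3 N at the top); with the pads pushing on the bar it may need pushing home by hand.
- flask: Bystander: conical glass flask with cotton plug, 57 mm wide, 102 mm high. Origin: centre of its underside.
- dish: Bystander: Petri dish, 105 mm wide, 29 mm high. Origin: centre of its underside.
- ribbon_jar: Bystander: small white culture jar under a tied film cover with a bow, 79 mm wide, 120 mm high. Origin: centre of its underside.
Not all that is in view belongs to the job. Leave any orange or yellow look-alike of the jar_out alone.

How it is judged (in metres and radians):
On the way, in this order (a step that is already met when the one before it is completed fails the run):
1. the loose jar stands upright on the tray in the left place, let go, with the bar still locked in its first hole (x of jar_out in the frame of shaker between 0.015 and 0.055 m and y of jar_out in the frame of shaker between 0.026 and 0.066 m and z of jar_out in the frame of shaker between 0.07 and 0.078 m and angle between jar_out's own z axis and vertical below 0.1 rad and contact force between the fingers and jar_out below 0.1 N and value of joint bar_slide below 0.004 m and value of joint plunger below 0.003 m), for 0.2 s.
2. the knob is pulled up so that the pin is clear, and the bar is moving off towards the jars (value of joint each of plunger, bar_slide above 0.008 m), for 0.05 s.
At the end, for the whole second after the job is handed in: Bar locked one hole on (bar_slide within 3 mm of 0.030), pin home (plunger under 2 mm), fingers holding the knob (over 2 N), bar pressing each jar (over 0.8 N), both jars upright (0.1 rad) on the tray in their places (22 mm sideways) (value of joint bar_slide between 0.027 and 0.033 m and value of joint plunger below 0.002 m and contact force between the fingers and index_knob above 2 N and contact force between clamp_bar and jar_out above 0.8 N and contact force between clamp_bar and jar_in above 0.8 N and y of jar_out in the frame of shaker between 0.024 and 0.068 m and y of jar_in in the frame of shaker between -0.068 and -0.024 m and z of each of jar_out, jar_in in the frame of shaker below 0.078 m and angle between each of jar_out, jar_in's own z axis and vertical below 0.1 rad); the arm keeps its last pose, push and grip.
It fails at once if a jar is tipped over (angle between any of jar_out, jar_in's own z axis and vertical above 0.6 rad).
It fails at once if a bystander is pushed about by more than 40 mm (distance of any of flask, dish, ribbon_jar from where it was at the start of the episode above 0.04 m).
It also fails if it takes over 45 s, if anything falls off the work surface, if the arm or the gripper's body presses on something with over 40 N, if the wrist force passes 120 N, or if a joint passes its speed limit or range.

## Working session

There is one attempt and no reset: what is moved stays moved. The work goes in short steps, Python scripts to look and compute and a shell command to move; the robot and the scene stay as the last step left them, time stands still between calls to the robot, and variables do not carry over. Pictures are saved under pics/ and viewed, about 8 in all and at most 12, crops included, and the job is handed in when it is done.

```bash
mkdir -p pics
cat > h.py <<'E'
import numpy as np, cv2
from workcell import env, grab_frame, camera_params, spotter
def cp(n):
    p=camera_params(n); return np.array(p["K"],float),cv2.Rodrigues(np.array(p["rvec"],float))[0],np.array(p["tvec"],float).ravel()
def ray(n,uv,P=None):
    K,R,t=P or cp(n); x=(uv[0]-K[0,2])/K[0,0]; y=(uv[1]-K[1,2])/K[1,1]
    if n=="wrist":
        th=np.hypot(x,y); s=np.sin(th)/max(th,1e-9); d=np.array([x*s,y*s,np.cos(th)])
    else: d=np.array([x,y,1.])
    return -R.T@t, R.T@d
def atz(n,uv,z,P=None):
    c,d=ray(n,uv,P); return c+d*(z-c[2])/d[2]
def proj(n,X,P=None):
    K,R,t=P or cp(n); p=R@np.array(X,float)+t
    if n=="wrist":
        r=np.hypot(p[0],p[1]); th=np.arctan2(r,p[2]); q=p[:2]/max(r,1e-9)*th
    else: q=p[:2]/p[2]
    return np.array([K[0,0]*q[0]+K[0,2],K[1,1]*q[1]+K[1,2]])
def save(n,im): cv2.imwrite("pics/"+n+".png",im[:,:,::-1])
E
python3 - <<'E'
from h import *
a=grab_frame("scene");b=grab_frame("top")
save("s0",a);save("t0",b)
for n in("scene","top"):
    c,d=ray(n,(280,210));print(n,c.round(),d.round(2))
    for q in["shaker","jar_out","index_knob","clamp_bar","left_pad","flask","dish","ribbon_jar"]:
        for r in spotter.look_for(q,n)[:3]:print(n,q,round(r["conf"],2),np.round(r["box"]))
print(env.hold_point_z, env.state())
E
```

```text
scene [ -79. -850. 1030.] [ 0.37  0.7  -0.61]
scene shaker 0.88 [276. 206. 113.  92.]
scene jar_out 0.94 [258. 184.  16.  39.]
scene jar_out 0.89 [190. 163.  24.  36.]
scene jar_out 0.78 [179. 156.  14.  31.]
scene index_knob 0.67 [351. 243.  11.  13.]
scene clamp_bar 0.94 [291. 210.  74.  66.]
scene left_pad 0.59 [256. 182.  19.  40.]
scene left_pad 0.57 [278. 205. 109.  98.]
scene flask 0.79 [299. 188.  16.  26.]
scene dish 0.59 [227. 219.  30.  29.]
scene ribbon_jar 0.89 [314. 317.  34.  50.]
top [-264.  215. 1446.] [ 0.47 -0.   -0.88]
top shaker 0.87 [297. 150.  88.  72.]
top jar_out 0.61 [244. 190.  21.  21.]
top jar_out 0.17 [298. 156.  84.  66.]
top clamp_bar 0.8 [304. 169.  76.  30.]
top left_pad 0.93 [295. 153.  87.  71.]
top flask 0.52 [254. 168.  18.  25.]
top ribbon_jar 0.88 [412. 223.  26.  27.]
-18.8 {'time_s': 0.9, 'qpos': array([ 6.80095178e+01,  1.83103423e+01,  8.96383412e+01,  4.08159054e-04,
        7.20455884e+01, -1.14598269e+00]), 'qvel': array([-0.06687576, -0.0948998 ,  0.07879721,  0.07495126,  0.08166973,
        0.0717695 ]), 'effort': array([ 1.97196468e-04, -4.12347794e+01, -2.32236314e+01,  7.28021306e-02,
        3.77858151e-02,  3.25149443e-06]), 'ee_pos': array([204.60575894, 537.37690203, 213.99602724]), 'ee_rot': array([ 1.79994265e+02, -2.73656530e-04,  1.59155375e+02]), 'force': array([-0.81663492,  0.96936657,  0.3085301 ]), 'torque': array([0.04212652, 0.02064091, 0.08096264]), 'gripper_width': 91.1333564409502}
```

View pics/s0.png

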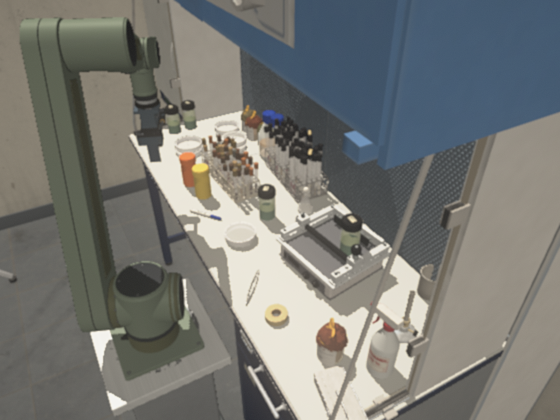

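View pics/t0.png

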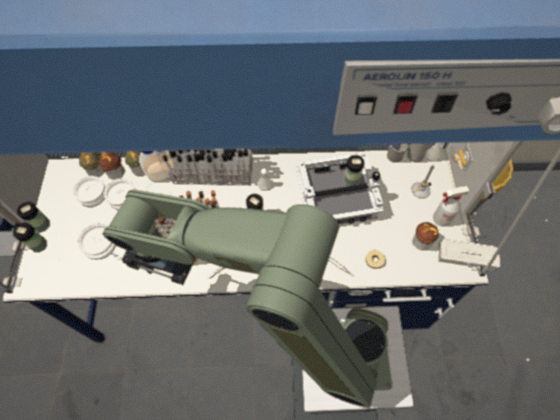

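The candidates for the loose jar in the scene view are a green one at (266,202), orange at (188,170), yellow at (202,180), and two dark-lidded ones far off at (172,118) and (189,112). The green one directly left of the shaker fits. Next is an enlarged crop to confirm it.

Run:
```python
from h import *
from scipy.optimize import least_squares
a=cv2.imread("pics/s0.png");b=cv2.imread("pics/t0.png")
A=cv2.resize(a[170:310,240:400],None,fx=3.75,fy=3.75,interpolation=3)[:, :]
B=cv2.resize(b[145:230,235:395],None,fx=3.75,fy=3.75,interpolation=3)
A=cv2.resize(a[175:300,245:400],(620,500),interpolation=3)[:300*5//3]
B=cv2.resize(b[145:230,235:395],(640,340),interpolation=3)
c=np.zeros((600,800,3),np.uint8)
A=cv2.resize(a[178:298,245:395],(450,360),interpolation=3); c[:360,:450]=A
B=cv2.resize(b[145:225,235:395],(480,240),interpolation=3); c[360:,:480]=B
C=cv2.resize(b[150:220,300:385],(340,280),interpolation=3); c[:280,455:795]=C
D=cv2.resize(a[205:290,300:370],(264,320),interpolation=3); c[280:,500:764]=D
cv2.imwrite("pics/c1.png",c)
def tri(u,v):
    (c1,d1),(c2,d2)=ray("scene",u),ray("top",v)
    s=np.linalg.lstsq(np.c_[d1,-d2],c2-c1,rcond=None)[0]; p,q=c1+s[0]*d1,c2+s[1]*d2
    return ((p+q)/2).round(),np.linalg.norm(p-q).round(1)
print("lid",tri((266,190),(255,202)), atz("scene",(266,189),124).round())
print("knob",tri((356,249),(376,175)), atz("scene",(356.5,249.5),151).round(),atz("top",(376,175),151).round())
```

```text
lid (array([485., 297., 121.]), np.float64(3.1)) [488. 298. 124.]
knob (array([ 553., -113.,  157.]), np.float64(0.4)) [ 557. -110.  151.] [ 557. -114.  151.]
```

View pics/c1.png

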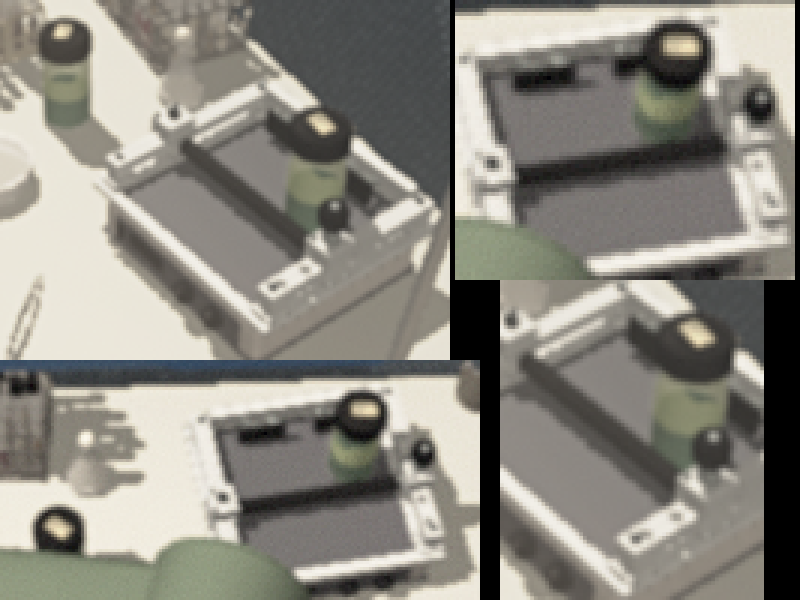

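The crop confirms the jar: green contents, black lid and pale label, standing left of the shaker. Dials face the robot and the bar runs left to right. Now I need the yaw, the bystanders' positions and the hood clearance.

Run:
```python
from h import *
s1=atz("top",(309.3,190.7),123);s2=atz("scene",(302.7,215.7),123);k=np.array([557,-112])
print("lsaddle",s1.round(),s2.round())
for s in(s1,s2,(s1+s2)/2):
    d=s[:2]-k; print("yaw",np.degrees(np.arctan2(-d[0],d[1])).round(1),np.linalg.norm(d).round())
# platform left front rail corner etc
for n,p in(("flask",(307,212)),("dish",(241,240))): print(n,atz("scene",p,0).round())
# hood edge along y
def pl(n,u):
    c,d=ray(n,u); return c[[0,2]],d[[0,2]]
for t in((100,152),(250,150),(330,148)):
  for sc in((200,15),(300,78),(375,128)):
    (c1,d1),(c2,d2)=pl("top",t),pl("scene",sc)
    s=np.linalg.solve(np.c_[d1,-d2],c2-c1);print(t,sc,(c1+s[0]*d1).round())
```

```text
lsaddle [520. 113. 123.] [522. 119. 123.]
yaw 9.4 228.0
yaw 8.5 233.0
yaw 9.0 231.0
flask [628. 261.   0.]
dish [361. 237.   0.]
(100, 152) (200, 15) [224. 779.]
(100, 152) (300, 78) [206. 803.]
(100, 152) (375, 128) [204. 806.]
(250, 150) (200, 15) [213. 787.]
(250, 150) (300, 78) [197. 810.]
(250, 150) (375, 128) [195. 813.]
(330, 148) (200, 15) [213. 788.]
(330, 148) (300, 78) [196. 811.]
(330, 148) (375, 128) [194. 813.]
```

```bash
python3 -m jog '0 0 -2.1 1.9 -1.6 0 1; 0 0 -4.2 3.8 -3.2 0 1; 0 0 -6.3 5.7 -4.8 0 1; 0 0 -8.4 7.6 -6.4 0 1; 0 0 -10.2 9.4 -8 0 1' 20
python3 -m jog '0 0 -2 1.9 -1.6 0 1; 0 0 -2 1.9 -1.6 0 1; 0 0 -2 1.9 -1.6 0 1; 0 0 -2 1.9 -1.6 0 1'
python3 - <<'E'
from h import *
print(env.state()["ee_pos"],env.state()["ee_rot"])
P=cp("wrist");a=grab_frame("wrist");save("w0",a)
for q in("jar_out","flask","dish"):
    for r in spotter.trace(q,"wrist")[:2]:
        m=r["region"]; print(q,round(r["conf"],2),np.round(r["box"]),np.argwhere(m).mean(0)[::-1].round(1))
print(proj("wrist",[487,297,124],P))
np.save("P.npy",np.array(P,dtype=object),allow_pickle=True)
E
```

```text
time_s: 1.52
ee_pos: [441.1, 336.0, 214.2]
ee_rot: [180.0, -0.0, 107.8]
force: [0.6, 0.9, -0.7]
gripper_width: 91.0
time_s: 2.02
ee_pos: [486.0, 298.4, 214.0]
ee_rot: [-180.0, -0.0, 98.3]
force: [-0.2, 1.3, 0.6]
gripper_width: 91.1
[486.04247804 298.36614211 214.019273  ] [-1.79985139e+02 -1.35072217e-02  9.82881429e+01]
jar_out 0.7 [160.   0.  54.  22.] [190.6   8.3]
jar_out 0.61 [251. 168.  72.  86.] [286.9 212. ]
flask 0.81 [369. 215.  54.  46.] [395.5 230.6]
dish 0.64 [134. 180.  84.  77.] [175.3 216.6]
[284.66824806 220.54123508]Traceback (most recent call last):
  File "<stdin>", line 8, in <module>
ValueError: could not broadcast input array from shape (3,3) into shape (3,)
```

View pics/w0.png

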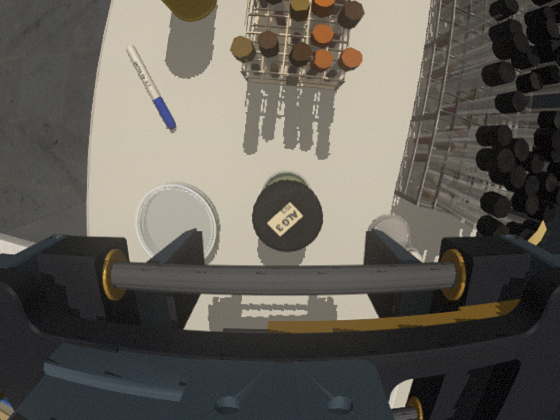

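The wrist view shows the lid circle centred at about (287,214), with the dish and the flask clear of the fingers.

Run:
```python
from h import *
for p in((287,214),(288,211)):print(atz("wrist",p,124),atz("wrist",p,118))
```

```text
[488.48565674 302.59977001 124.        ] [488.76024415 301.20692901 118.        ]
[488.93179736 305.22690428 124.        ] [489.21664216 303.89446468 118.        ]
```

```bash
python3 -m jog '0 0 0.15 0.1 0.16 -2 1; 0 0 0.15 0.1 0.16 -3.5 1; 0 0 0.15 0.1 0.16 -4.85 1; 0 0 0.15 0.1 0.16 -4.85 1;0 0 0.15 0.1 0.16 -4.85 0.5' 25
python3 -m jog '0 0 0 0 0 0 0.5; 0 0 0 0 0 0 0.5; 0 0 0 0 0 0 0.5;0 0 0 0 0 0 0.5; 0 0 0 0 0 0 0.5'
```

```text
time_s: 2.85
ee_pos: [490.3, 302.2, 94.1]
ee_rot: [179.9, -0.1, 98.9]
force: [0.7, 0.6, -0.2]
gripper_width: 84.1
time_s: 3.48
ee_pos: [489.7, 301.6, 93.7]
ee_rot: [179.9, -0.0, 98.9]
force: [-1.6, 0.6, 5.6]
gripper_width: 59.6
```

```bash
python3 -m jog '0 0 0 0 0 0 0; 0 0 0 0 0 1.5 0; 0 0 0 0 0 3.5 0; 0 0 0 0 0 5.6 0; 0 0 0 0 0 5.6 0' 30
python3 -m jog '0 0 0 0.7 -1.9 0 0; 0 0 0 1.4 -3.8 0 0; 0 0 0 2.1 -5.7 0 0; 0 0 0 2.8 -7.6 0 0; 0 0 0 3.5 -9.4 0 0'
python3 -m jog '0 0 0 0.15 -0.45 0 0; 0 0 0 0.15 -0.45 0 0'
python3 - <<'E'
from h import *
P=cp("wrist");a=grab_frame("wrist");save("w1",a)
s=grab_frame("scene");t=grab_frame("top")
S=cv2.resize(s[150:290,260:400],(420,420));T=cv2.resize(t[140:225,285:395],(544,420),interpolation=3)
save("st1",cv2.resize(np.hstack([S,T]),(800,348)))
for q in("left_pad","clamp_bar","index_knob","jar_in"):
  for n in("wrist","scene","top"):
    for r in spotter.look_for(q,n)[:2]: print(q,n,round(r["conf"],2),np.round(r["box"]))
K,R,t=P; print(K.tolist(),R.tolist(),t.tolist())
E
```

```text
time_s: 4.1
ee_pos: [491.7, 302.5, 236.7]
ee_rot: [179.5, -0.2, 98.9]
force: [1.0, -0.2, -4.3]
gripper_width: 59.5
time_s: 4.72
ee_pos: [576.3, 64.6, 230.0]
ee_rot: [-179.7, -0.0, 98.9]
force: [0.2, 0.8, -2.9]
gripper_width: 59.2
time_s: 4.97
ee_pos: [580.0, 54.7, 230.7]
ee_rot: [-179.8, -0.1, 98.8]
force: [-0.1, 0.6, -3.3]
gripper_width: 59.6
left_pad wrist 0.95 [150. 120. 223. 202.]
left_pad wrist 0.46 [100.   0.  77.  65.]
left_pad scene 0.67 [278. 210. 110.  92.]
left_pad top 0.58 [293. 159.  86.  64.]
clamp_bar wrist 0.63 [205. 119.  44. 200.]
clamp_bar scene 0.86 [292. 211.  77.  61.]
index_knob scene 0.44 [276. 214. 112.  85.]
jar_in scene 0.74 [341. 213.  24.  40.]
jar_in scene 0.67 [350. 243.  10.  15.]
[[325.19226210127806, 0.0, 283.5489325004391], [0.0, 325.19226210127806, 215.81763154968323], [0.0, 0.0, 1.0]] [[0.9883343027243576, 0.15227833949232103, -0.0025716492408980156], [0.14862283307162652, -0.9606458212780615, 0.23467181243336824], [0.03326498982594517, -0.2323164079062431, -0.972071256168713]] [-580.7600597360163, -64.2200290736847, 399.22549113920627]
```

View pics/w1.png

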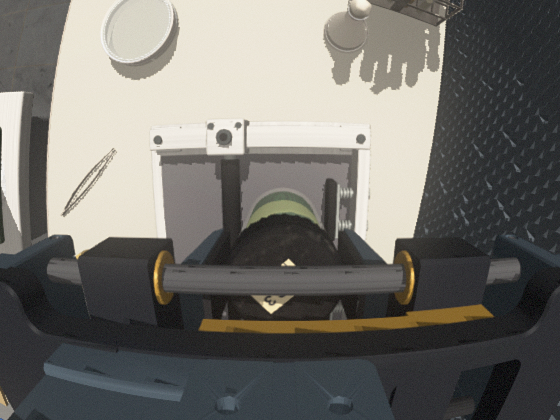

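View pics/st1.png

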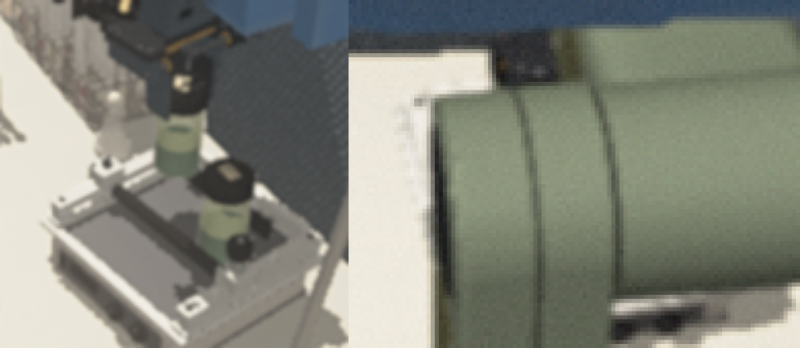

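The wrist view shows the left rail with its screws at (158,140) and (361,139), the saddle hole at (224,137), the bar centred on (231,170) and the left pad face at col 327. The next step is to fit the shaker pose from these.

Run:
```python
from h import *
from scipy.optimize import least_squares
P=cp("wrist")
F=[((151,138),(-100,115,102)),((370,137),(112,115,102)),((224,137),(-20,115,124)),((231.5,165),None),((327,183),None)]
def w(q,p): c,s=np.cos(q[2]),np.sin(q[2]); return np.array([q[0]+c*p[0]-s*p[1],q[1]+s*p[0]+c*p[1],p[2]])
def f(q):
    r=[]
    for uv,X in F[:3]: r+=list(proj("wrist",w(q,X),P)-uv)
    return r
s=least_squares(f,[558,5,.157]);q=s.x
print(q[:2],np.degrees(q[2]),s.fun.round(1))
def inv(X): d=X[:2]-q[:2];c,t=np.cos(q[2]),np.sin(q[2]);return np.array([c*d[0]+t*d[1],-t*d[0]+c*d[1]]).round(1)
print("bar",inv(atz("wrist",(231.5,165),105,P)),"pad top edge",inv(atz("wrist",(327,183),110,P)))
print("knob",w(q,(-20,-115,151)),"bay",w(q,(31,46,74)),env.state()["ee_pos"],inv(env.state()["ee_pos"]))
```

```text
[557.18954986   4.82684495] 8.535740776329614 [-1.5  1.1  0.3  0.6  1.  -1.5]
bar [-17.6  87.7] pad top edge [70.4 71.9]
knob [ 554.48010784 -111.8678804   151.        ] bay [581.01856644  54.91854056  74.        ] [580.83997003  55.14424637 232.74352338] [30.9 46.2]
```

```bash
python3 -m jog '0 0 0 0 0 -0.8 0; 0 0 0 0 0 -1.6 0; 0 0 0 0 0 -2.2 0; 0 0 0 0 0 -2.5 0; 0 0 0 0 0 -2.55 0'
python3 -m jog '0 0 0 0 0 0 0; 0 0 0 0 0 -0.04 0; 0 0 0 0 0 -0.04 0'
```

```text
time_s: 6.35
ee_pos: [580.8, 55.1, 168.7]
ee_rot: [-180.0, -0.0, 98.9]
force: [-0.1, -0.3, -3.5]
gripper_width: 59.4
time_s: 6.72
ee_pos: [581.0, 55.2, 168.3]
ee_rot: [180.0, 0.0, 98.9]
force: [-0.2, -0.1, -3.0]
gripper_width: 59.6
```

```bash
python3 -m jog '0 0 0 0 0 -0.03 0; 0 0 0 0 0 -0.06 0; 0 0 0 0 0 -0.06 0'
```

```text
time_s: 7.1
ee_pos: [581.1, 55.2, 167.8]
ee_rot: [179.9, 0.0, 98.9]
force: [-2.6, -0.1, 5.8]
gripper_width: 59.0
```

Contact is made and the jar is standing, so I release and lift straight up. Next I check the placing and go towards the knob.

```bash
python3 -m jog '0 0 0 0 0 0 1; 0 0 0 0 0 0 1; 0 0 0 0 0 0 1; 0 0 0 0 0 0 1; 0 0 0 0 0 0 1'
python3 -m jog '0 0 0 0 0 0.5 1; 0 0 0 0 0 1.5 1; 0 0 0 0 0 3 1; 0 0 0 0 0 3.6 1; 0 0 0 0 0 3.6 1'
python3 - <<'E'
from h import *
P=cp("wrist");a=grab_frame("wrist");save("w2",a)
st=env.state()["ee_pos"];print(st)
for q in("jar_out",):
    for r in spotter.look_for(q,"wrist")[:3]: 
        b=r["box"];print(r["conf"],np.round(b))
E
```

```text
time_s: 7.72
ee_pos: [580.9, 55.1, 166.4]
ee_rot: [-180.0, -0.0, 98.9]
force: [-0.2, -0.4, -0.9]
gripper_width: 91.3
time_s: 8.35
ee_pos: [581.3, 55.2, 257.6]
ee_rot: [179.9, 0.0, 98.9]
force: [0.3, -0.1, -1.1]
gripper_width: 91.0
[580.55390087  55.10543106 256.10109727]
0.81 [242. 175.  80.  90.]
```

View pics/w2.png

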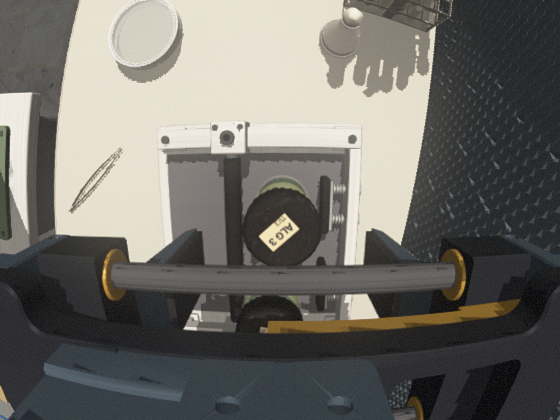

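The jar stands at (282,226) between bar and pad. Now to above the knob.

```bash
python3 -m jog '0 0 0 -0.3 -2 0 1; 0 0 0 -0.6 -4 0 0.7; 0 0 0 -0.9 -6 0 0.7; 0 0 0 -1 -6.7 -1 0.7; 0 0 0 -1 -6.7 -1 0.7'
python3 - <<'E'
from h import *
P=cp("wrist");a=grab_frame("wrist");save("w3",a)
print(env.state()["ee_pos"],proj("wrist",(555,-112,164),P))
for r in spotter.look_for("index_knob","wrist")[:3]: 
    b=r["box"];u=(b[0]+b[2]/2,b[1]+b[3]/2);print(r["conf"],np.round(b),atz("wrist",u,158,P))
E
```

```text
time_s: 9.07
ee_pos: [553.7, -113.0, 228.3]
ee_rot: [-179.6, -0.2, 98.8]
force: [-0.3, 0.9, -0.1]
gripper_width: 63.8
[ 554.85783838 -112.21461571  229.79640991] [286.20710601 226.29653482]
0.71 [267. 207.  36.  36.] [ 553.93894958 -112.61954546  158.        ]
```

View pics/w3.png

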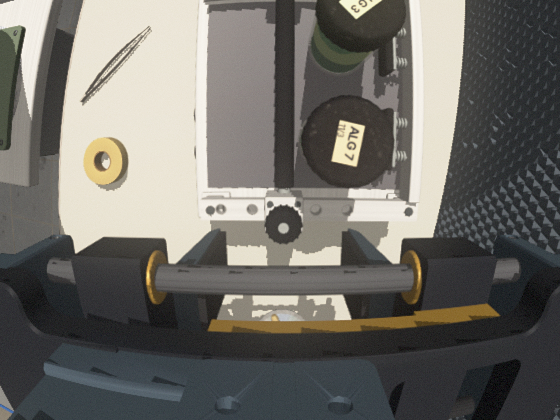

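```bash
python3 -m jog '0 0 0 0 0 -1.5 0.7; 0 0 0 0 0 -2.8 0.7; 0 0 0 0 0 -3.8 0.7; 0 0 0 0 0 -3.8 0.7; 0 0 0 0 0 -3.8 0.2' 40
python3 -m jog '0 0 0 0 0 0 0; 0 0 0 0 0 0 0; 0 0 0 0 0 0 0; 0 0 0 0 0 0 0; 0 0 0 0 0 0 0'
```

```text
time_s: 9.8
ee_pos: [557.0, -111.8, 137.9]
ee_rot: [179.9, 0.0, 99.0]
force: [0.0, -0.0, -0.5]
gripper_width: 56.5
time_s: 10.42
ee_pos: [554.2, -112.7, 137.0]
ee_rot: [-179.8, 0.0, 98.9]
force: [-6.1, -1.8, 5.6]
gripper_width: 26.0
```

```bash
python3 -m jog '0 0 0 0 0 0.2 0; 0 0 0 0 0 0.35 0; 0 0 0 0 0 0.5 0; 0 0 0 0 0 0.5 0; 0 0 0 0 0 0.5 0'
```

```text
time_s: 11.05
ee_pos: [556.5, -112.4, 149.2]
ee_rot: [179.9, 0.0, 98.9]
force: [-0.6, -0.7, -3.2]
gripper_width: 25.8
```

```bash
python3 -m jog '0 0 0 0.2 0.03 0 0; 0 0 0 0.4 0.06 0 0; 0 0 0 0.6 0.09 0 0; 0 0 0 0.6 0.09 0 0' 50
python3 -m jog '0 0 0 0.2 0.03 0 0; 0 0 0 0.4 0.06 0 0; 0 0 0 0.55 0.08 0 0;0 0 0 0.55 0.08 0 0; 0 0 0 0.55 0.08 0 0'
python3 - <<'E'
from h import *
P=cp("wrist");a=grab_frame("wrist");save("w4",a);print(env.state()["ee_pos"],env.state()["force"],env.state()["qpos"])
E
```

```text
time_s: 11.55
ee_pos: [571.1, -110.2, 148.6]
ee_rot: [-180.0, 0.0, 98.9]
force: [-2.3, -2.7, -3.0]
gripper_width: 26.3
time_s: 12.18
ee_pos: [581.2, -108.6, 147.8]
ee_rot: [-179.5, -0.0, 98.9]
force: [-10.1, -4.3, -3.1]
gripper_width: 25.6
[ 581.17118912 -108.60988224  147.77228017] [-9.619794   -4.44237015 -3.69074653] [-11.62850527  22.71932449  92.85750787  -0.1388963   64.881769
 -20.48890587]
```

View pics/w4.png

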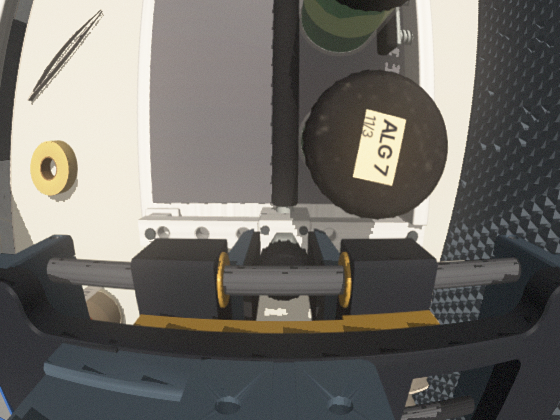

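```bash
python3 -m jog '0 0 0 0.03 0 -0.1 0; 0 0 0 0.06 0.01 -0.2 0; 0 0 0 0.06 0.01 -0.2 0' 
python3 -m jog '0 0 0 0.02 0 -0.02 0; 0 0 0 0.04 0.01 -0.04 0;0 0 0 0.04 0.01 -0.04 0'
```

```text
time_s: 12.6
ee_pos: [581.5, -108.5, 142.4]
ee_rot: [-179.4, -0.1, 98.9]
force: [-12.2, -4.9, -2.6]
gripper_width: 26.0
time_s: 12.98
ee_pos: [582.2, -108.4, 141.6]
ee_rot: [-179.3, -0.0, 98.9]
force: [-12.9, -6.1, -3.3]
gripper_width: 26.0
```

```bash
python3 -m jog '0 0 0 0.02 0 -0.06 0; 0 0 0 0.02 0 -0.12 0;0 0 0 0.02 0 -0.12 0' 
python3 -m jog '0 0 0 0.02 0 -0.06 0; 0 0 0 0.02 0 -0.12 0;0 0 0 0.02 0 -0.12 0'
```

```text
time_s: 13.35
ee_pos: [582.6, -108.4, 138.5]
ee_rot: [-179.3, -0.1, 98.9]
force: [-12.9, -4.8, -2.2]
gripper_width: 26.0
time_s: 13.72
ee_pos: [583.5, -108.3, 137.0]
ee_rot: [-179.4, -0.0, 98.9]
force: [-15.0, -5.2, 3.8]
gripper_width: 26.2
```

```bash
python3 -m jog '0 0 0 0 0 -0.06 0; 0 0 0 0 0 -0.12 0;0 0 0 0 0 -0.12 0' 
python3 -m jog '0 0 0 -0.06 -0.01 0 0; 0 0 0 -0.12 -0.02 0 0;0 0 0 -0.12 -0.02 0 0;0 0 0 -0.12 -0.02 0 0'
python3 - <<'E'
from h import *
P=cp("wrist");a=grab_frame("wrist");save("w5",a[100:320]);s=grab_frame("scene");t=grab_frame("top")
S=cv2.resize(s[200:290,280:400],(480,360),interpolation=3); c=np.zeros((600,560,3),np.uint8);c[:360,:480]=S;c[360:580]=a[100:320];save("c5",c)
print(env.state()["ee_pos"],env.state()["force"])
E
```

```text
time_s: 14.1
ee_pos: [583.8, -108.3, 136.7]
ee_rot: [-179.5, 0.0, 98.9]
force: [-17.5, -3.1, 16.8]
gripper_width: 26.3
time_s: 14.6
ee_pos: [583.7, -108.3, 136.8]
ee_rot: [-179.9, 0.0, 98.9]
force: [-10.5, -2.2, 12.3]
gripper_width: 25.8
[ 583.63679898 -108.31498664  136.81956918] [-11.13204577  -2.37719848  13.57713409]
```

View pics/c5.png

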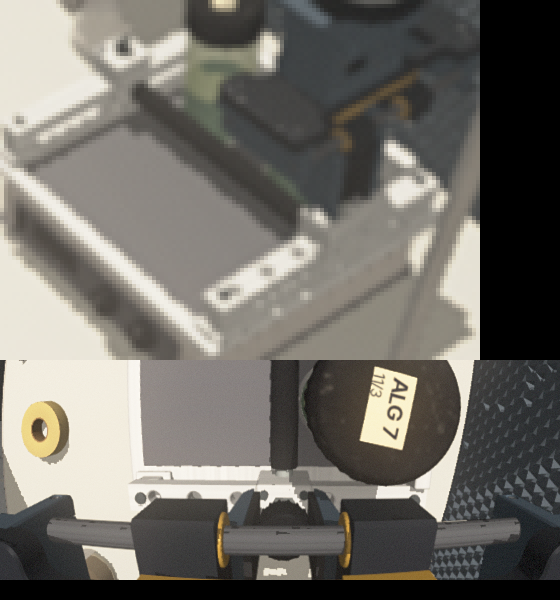

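```bash
python3 -m jog '0 0 0 -0.06 -0.01 0 0; 0 0 0 -0.12 -0.02 0 0;0 0 0 -0.12 -0.02 0 0;0 0 0 -0.12 -0.02 0 0;0 0 0 -0.12 -0.02 0 0'
python3 -m jog '0 0 0 0 0 -0.02 0; 0 0 0 0 0 -0.02 0; 0 0 0 0 0 -0.02 0;0 0 0 0 0 -0.02 0'
```

```text
time_s: 15.38
ee_pos: [583.2, -108.4, 136.9]
ee_rot: [179.8, 0.0, 98.9]
force: [-5.7, -0.4, 9.4]
gripper_width: 25.9
time_s: 15.88
ee_pos: [583.2, -108.4, 136.8]
ee_rot: [179.8, 0.0, 98.9]
force: [-5.6, -1.2, 11.3]
gripper_width: 25.7
```

```bash
python3 -c "
from workcell import env
env.job_done(); s=env.state(); print(s['time_s'],s['ee_pos'],s['force'],s['gripper_width'])"
```

```text
the job is handed in; nothing more can be done
the job is handed in; nothing more can be done
```

The loose jar is in the left place, the bar is one hole further on with the pin home, and I handed the job in at about 16 s with the gripper still holding the knob. No verdict was reported.

- **Jar:** I gripped it by the lid and set it down on the left bay; the arm was at about shaker x 31, y 46 mm. After release, the wrist view showed it upright between the bar and its pad.
- **Bar:** I pulled the knob up about 12 mm and slid it. At the end the knob had moved 29 to 30 mm along shaker x.
- **Pin:** The knob's final height was 136.8 mm, against 137.0 mm before the pull, so the pin looks fully home. I held it down with about 11 N. Backing the arm off about 6 mm in total moved the knob only 0.6 mm, so the pin is in the hole.
- **Not checked:** I had no direct reading of the bar's force on each jar. I infer it from the bar's travel and the 15–17 N needed to push it. I took no final picture of the bystanders; the arm kept clear of them, with no contact seen.

No check failed or disagreed. The shaker pose fit was good to about 2 mm.

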